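# Show the camera its marker in an inspection mirror

## Robot

A 7-joint arm with a two-finger parallel gripper is mounted at the origin on a cart in front of the work surface, level with it; the furniture and walls round the work are solid. World frame = base frame: x ahead of the robot, y to its left, z up, the work surface at z = 0. Lengths are in m, angles in rad, forces in N, time in s.
With the tool pointing down it reaches from about 0.425 to 0.925 m from the base axis. Payload 6.8 kg.
Tool frame: the origin (TCP) lies midway between the tips of the shut fingers; the grasp point (between the pads) lies r.grip_point_offset behind it (r.grip_point_offset is the distance from the TCP to the grasp point, in m); z points along the fingers, y is the line along which they close (so a half turn about z gives the same grasp; the last joint's range is limited). The gripper opens to 85 mm and grips with 20 to 120 N. Pads are 22 mm wide; open, the fingers measure 114 mm over their backs; the gripper's body (76 mm by 85 mm) begins 54 mm behind the grasp point. The pads swing forward as they close: fully open they stand 13 mm farther back than shut.
Start: joints at [1.19, 0.477, 0.022, 1.555, -0.011, 1.109, -0.083], TCP at [0.182, -0.65, 0.231] pointing down, gripper open.
Joint ranges: [-2.96, 2.96], [-0.34, 2.1], [-1.41, 1.46], [0.24, 2.44], [-1.37, 4.51], [0.17, 1.92], [-2.96, 2.96]. Speed limits (rad/s): [2.39, 2.39, 3.14, 3.14, 3.14, 3.14, 3.14].

## Interface

Orientations are given as a rotation vector (axis times angle).
In Python, from bench import r gives the robot as it stands. The module is installed in compiled form; this text tells all that it offers.
- The arm moves only by the shell command python3 -m crank 'ROWS' [FORCE]. ROWS is JSON, a list of rows, each a list of 5 numbers: the shift along the world's x, y, z in units of 200 mm (1.0 is 200 mm), then the turn about the world's z in units of 45 degrees (1.0 is 45 degrees), then the opening, from -1 (shut) to 1 (fully open). In form: [[dx, dy, dz, turn, jaw], ...]. A call has 1 to 8 rows; each row shifts and turns the commanded pose from where the row before left it; what a row does not reach is not made up. A row lasts 1/12 s, in which the tool goes at most 41.7 mm and 7.16 degrees, less where a joint would pass 70% of its speed; a pose out of reach is approached as far as the arm can. A call with a number of a shift or a turn outside -1 to 1 is refused whole. A call with a gripper value outside its range is refused whole. The fingers move at their own pace and stop on an object; FORCE is the grip in N (left out, the last holds). Time passes only in rows, so rows that do not move let the fingers close. It gives the time, the measured TCP pose, the force, the opening and the grip force at its end, in the units of the state.
- r.get_obs(): the state, without advancing time (a new reading comes with each control period).
- r.grab_frame(name): name is "scene" or "top" or "wrist"; returns the picture (400x640x3 uint8, blue, green, red); there is no depth.
- r.camera_model(name): a dict with "fx", "fy", "cx", "cy" (pixels), "R" (3x3) and "t" (3): a world point X has camera coordinates R X + t. Camera axes: x right, y down, z forward; pixel columns grow to the right and rows downward; lengths in m; the calibration is good to about 2 mm. A picture is of the moment at which its call begins: read the wrist's pose just before it. camera_model takes no time and is no camera call; for the wrist camera it gives the pose at the moment of the call.
- r.hand_in(): hands the job in; it is judged then, once.
The state is a dict: "clock": time; "joints": joint angles; "qvel": joint speeds; "tau": joint torques, N m; "tcp_pos": TCP position; "orientation": TCP orientation; "contact_force": force on the tool from outside, world axes, zero at the start; "moment": the same for the moment, N m; "grip_width": finger opening in m; "gripper_force": force on a finger pad.
Only numpy, scipy, OpenCV 4.12 (cv2) and the standard library are available. Lean on these libraries where they do the work, as an engineer would, in place of code of your own. Each camera call takes 0.05 s, during which the arm holds its last target. There are 200 camera calls.

## Task

Take the inspection mirror by its handle, lift it out of the cavity of its block, and hold it up in the middle of the view of the small camera on the stand, at about 23 cm from the lens, with its glass angled so that the camera sees the round marker (on the other end of the stand's crossbar) reflected in the middle of the glass. Do not touch the glass or the stand, and leave the jar, the dropper bottle and the booklet where they are. Finish while still holding the mirror steady at that angle: do not put it down or let go.

Things in the scene. Friction and masses are not known exactly. Their poses are not given: they have to be found in the camera images.
- mirror: loose inspection mirror, 90 to 185 g: upright black plate 66 wide (y), 56 high (z), 10 mm thick (x), handle on top. Origin: middle of its lower edge; +z up through the handle, +x the way the glass faces. Handle: flat bar 12 thick (x), 26 wide (y), from 62 to 114 mm above the origin, above a 36 mm wide shoulder. Starts upright in the block's cavity, origin 12 mm above the desk.
- glass: the mirror's flat glass, 60 wide (y) x 50 mm high (z), fixed on the mirror's +x face. Origin: centre of its reflecting surface, at x = 6, y = 0, z = 28 mm from the mirror's origin; same axes as the mirror, so +x is the outward normal of the glass. Not to be touched by the gripper.
- block: grey storage block, fixed to the desk: 70 (x) x 112 (y) x 40 mm high, origin at the centre of its underside. Its open cavity, 14 x 69 mm, centred, 28 mm deep from the top, holds the mirror's plate with 1 to 2 mm of play; the glass faces the block's +x. The mirror comes out straight up.
- stand: camera stand, fixed to the desk: dark base plate 100 (x) x 160 (y) x 12 mm, a column 244 mm high and a crossbar 168 mm long along y at 220 mm height. It faces its own +x. Origin at desk height, 10 mm in front of the column's axis; the base plate reaches from x = -70 to x = 30 mm.
- camera_head: small black camera (36 x 36 x 56 mm) at the +y end of the crossbar. Origin: front centre of the lens, at x = 30, y = 70, z = 220 mm in the stand's frame. +x is its line of sight: down by about 14 degrees and toed in by about 18, meeting the stand's middle plane (y = 0) 231 mm from the lens, 163 mm above the desk. y and z lie across the view.
- marker: round marker, a black ring 24 mm across on a white plate 42 mm square, at the -y end of the crossbar. Origin: centre of the marker, at x = 30, y = -70, z = 220 mm in the stand's frame; +x is the way it faces, toed in and tipped down as the camera is, to the same meeting point.
- halfway (a point): point in the air half-way between lens and marker (x = 30, y = 0, z = 220 mm in the stand's frame). With the glass centred where the line of sight meets the stand's middle plane, the camera sees the marker in mid-glass when the normal of the glass (+x of glass) points here; the mirror then leans back about 15 degrees. Pictures do not show the reflection.
- objective_jar: bystander: jar with a black screw lid, 45 mm wide, 63 mm high, origin under its centre. Leave it alone.
- oil_bottle: bystander: brown dropper bottle, 30 mm wide, 91 mm high, origin under its centre. Leave it alone.
- lens_tissue: bystander: flat booklet 66 x 101 x 9 mm, origin under its centre. Leave it alone.
There are look-alikes about, which are no part of the job. Leave any pink or red look-alike of the mirror alone.

How it is judged:
On the way:
1. the mirror is lifted out of the cavity: gripped, clear of the block, its lower edge more than 50 mm above the desk (contact force between the fingers and mirror above 1 N and contact force between mirror and block below 0.05 N and contact force between mirror and stand below 0.05 N and height (world z) of mirror above 0.05 m), for 0.2 s.
At the end, for the whole second after the job is handed in: Mirror gripped, at rest, lower edge over 80 mm up, touching neither block nor stand; glass centre within 20 mm (y, z) of the line of sight, 180 to 280 mm from the lens; its normal passes within 18 mm (sideways, up) of the point half-way between lens and marker (contact force between the fingers and mirror above 1 N and contact force between mirror and block below 0.05 N and contact force between mirror and stand below 0.05 N and height (world z) of mirror above 0.08 m and x of glass in the frame of camera_head between 0.18 and 0.28 m and y of glass in the frame of camera_head between -0.02 and 0.02 m and z of glass in the frame of camera_head between -0.02 and 0.02 m and x of halfway in the frame of glass above 0.1 m and y of halfway in the frame of glass between -0.018 and 0.018 m and z of halfway in the frame of glass between -0.018 and 0.018 m and linear speed of mirror below 0.02 m/s and angular speed of mirror below 0.15 rad/s); the arm keeps its last pose, push and grip.
It fails at once if the gripper or arm touches the glass (contact force between any of the fingers, the arm and glass above 0.5 N).
It fails at once if the stand is touched by robot or mirror (contact force between any of the fingers, the arm, mirror and stand above 0.5 N).
It fails at once if the jar, the dropper bottle or the booklet is moved by more than 15 mm (distance of any of objective_jar, oil_bottle, lens_tissue from where it was at the start of the episode above 0.015 m).
It also fails if it takes over 32 s, if anything falls off the work surface, if the arm or the gripper's body presses on something with over 40 N, if the wrist force passes 120 N, or if a joint passes its speed limit or range.

## Working session

There is one attempt and no reset: what is moved stays moved. The work goes in short steps, Python scripts to look and compute and a shell command to move; the robot and the scene stay as the last step left them, time stands still between calls to the robot, and variables do not carry over. Pictures are saved under pics/ and viewed, at most 10 in all, crops included, and the job is handed in when it is done.

```bash
mkdir -p pics; python3 - <<'E'
from bench import r
import cv2
for n in("scene","top"):
    f=r.grab_frame(n); cv2.imwrite(f"pics/{n}0.png",f)
    c=r.camera_model(n); print(n,c)
print(r.grip_point_offset,r.get_obs())
E
```

```text
scene {'fx': 406.8100050886068, 'fy': 406.8100050886068, 'cx': 326.87809461398007, 'cy': 194.2941334429534, 'R': array([[-0.79276213, -0.6095303 , -0.00100885],
       [-0.30288308,  0.39536847, -0.86714798],
       [ 0.52895184, -0.68713651, -0.49804957]]), 't': array([0.54689999, 0.2603197 , 0.89107402])}
top {'fx': 438.8595568110152, 'fy': 438.8595568110152, 'cx': 318.4747227994297, 'cy': 198.43545244637303, 'R': array([[ 0.00880944, -0.99995802,  0.0025184 ],
       [-0.99074185, -0.00906939, -0.13545603],
       [ 0.13547319, -0.00130179, -0.99078016]]), 't': array([0.10743815, 0.62763889, 1.46441749])}
0.0187 {'clock': 0.1, 'joints': array([ 1.1898915 ,  0.47773765,  0.02233994,  1.55636375, -0.011518  ,
        1.10929334, -0.08309528]), 'qvel': array([ 0.00041141, -0.00199343,  0.00051814, -0.00434892, -0.0012841 ,
       -0.00054721,  0.00066762]), 'tau': array([ 4.08487118e-03, -5.97759712e+01,  1.61299881e+00, -2.81955063e+01,
        1.26615641e-02,  5.00901660e-03, -7.17640688e-06]), 'tcp_pos': array([ 0.18171738, -0.64951839,  0.23040461]), 'orientation': array([-3.11078239e+00, -4.26999660e-01,  5.20434173e-04]), 'contact_force': array([-0.59230162,  0.52851124,  0.25424224]), 'moment': array([-0.01257889, -0.01683278,  0.01460782]), 'gripper_force': 0.0, 'grip_width': 0.08536169957545293}
```

View pics/scene0.png

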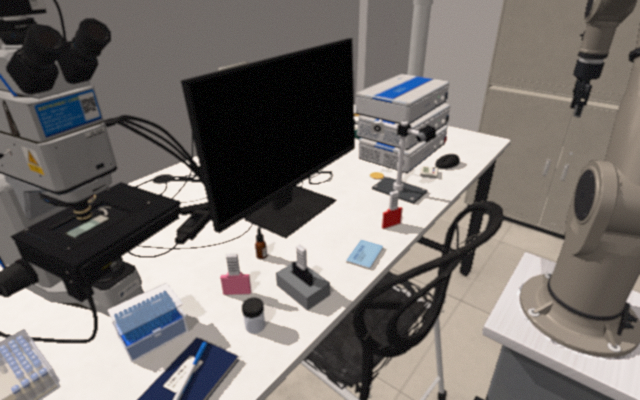

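View pics/top0.png

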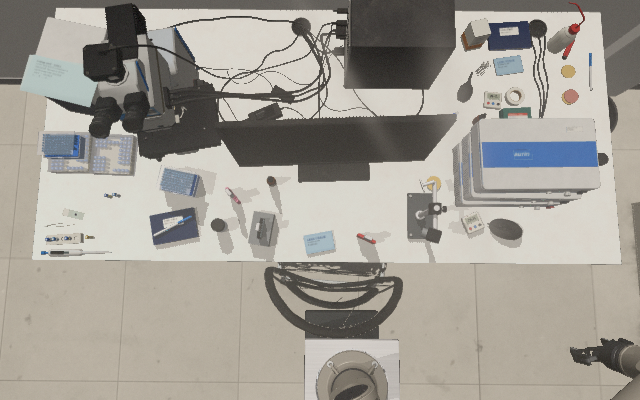

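```bash
python3 - <<'E'
import cv2,numpy as np
t=cv2.imread("pics/top0.png");s=cv2.imread("pics/scene0.png")
def c(im,x,y,w=80,h=60):
    o=cv2.resize(im[y:y+h,x:x+w],None,fx=5,fy=5,interpolation=cv2.INTER_CUBIC)
    for i in range(0,w,10): cv2.line(o,(i*5,0),(i*5,6 if (x+i)%50 else 14),(0,0,255),1)
    for i in range(0,h,10): cv2.line(o,(0,i*5),(6,i*5),(0,0,255),1)
    cv2.putText(o,f"{x},{y}",(10,25),0,.5,(0,0,255),1); return o
o=np.vstack([np.hstack([c(t,225,200),c(t,390,185)]),np.hstack([c(s,262,240),c(s,365,120,80,60)])])
cv2.imwrite("pics/crop1.png",o); print(o.shape)
c2=None
E
```

```text
(600, 800, 3)
```

View pics/crop1.png

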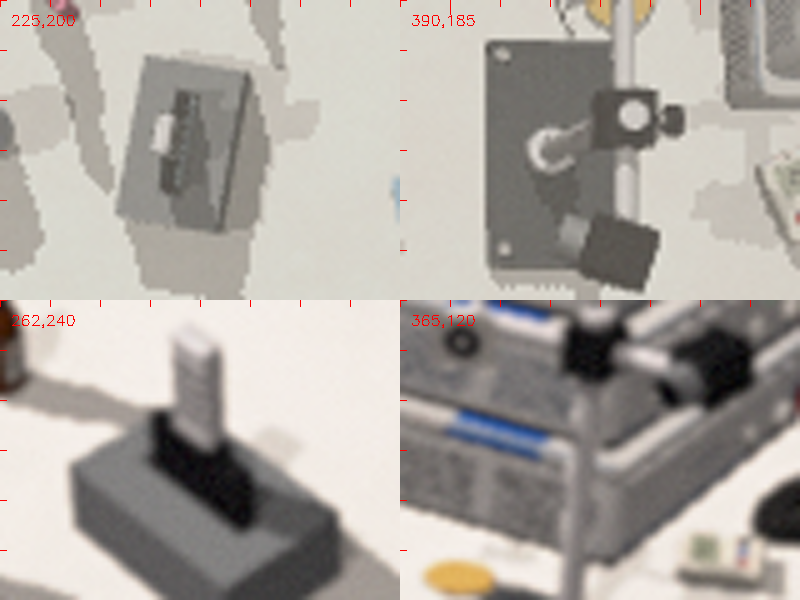

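```bash
cat > h.py <<'E'
import numpy as np
from scipy.optimize import least_squares
def proj(c,X):
    p=np.asarray(X)@c["R"].T+c["t"]; return np.c_[c["fx"]*p[:,0]/p[:,2]+c["cx"],c["fy"]*p[:,1]/p[:,2]+c["cy"]]
def ray(c,u,z):
    d=c["R"].T@np.array([(u[0]-c["cx"])/c["fx"],(u[1]-c["cy"])/c["fy"],1]);o=-c["R"].T@c["t"]
    return o+d*(z-o[2])/d[2]
def W(p,L):
    c,s=np.cos(p[2]),np.sin(p[2]);L=np.asarray(L,float)
    return np.c_[p[0]+c*L[:,0]-s*L[:,1],p[1]+s*L[:,0]+c*L[:,1],L[:,2]]
def fit(obs,p0): # obs: list of (cam, localpts, px)
    f=lambda p:np.concatenate([(proj(c,W(p,L))-np.array(u)).ravel() for c,L,u in obs])
    s=least_squares(f,p0,loss='soft_l1'); return s.x,s.fun.reshape(-1,2)
E
python3 - <<'E'
from bench import r
from h import *
T=r.camera_model("top");S=r.camera_model("scene")
bt=[(-.035,.056,.04),(-.035,-.056,.04),(.035,.056,.04),(.035,-.056,.04)]
# assume block +x = world -y (image right): +y = world +x (image up)
px=[(254,211),(248.4,242.6),(274.3,214.2),(268.4,245.8)]
sp=[(277,273),(302,299)]
p,f=fit([(T,bt,px)],[.6,.1,-1.57]);print(p,f.round(1).tolist())
print(proj(S,W(p,bt)).round(1).tolist(), "handle top",proj(T,W(p,[(0,0,.126)])),proj(S,W(p,[(0,0,.126)])))
# stand
L=[(.03,.08,.012),(.03,-.08,.012),(-.01,0,.012),(-.01,0,.244)]
px=[(407.5,238.6),(407.5,193),(419.6,214.8),(436.8,208)]
q,f=fit([(T,L,px)],[.6,-.3,1.57]);print(q,f.round(1).tolist())
L2=[(.03,.07,.22),(.03,-.07,.22),(-.01,0,.244),(.03,.08,.012),(.03,-.08,.012),(-.07,.08,.012),(-.07,-.08,.012)]
print(proj(T,W(q,L2)).round(1).tolist(),proj(S,W(q,L2)).round(1).tolist())
for n,u in dict(jar=(219,226),bottle=(271,182),book=(319,242),red=(367,239),pink=(233,197)).items(): print(n,ray(T,u,.04))
E
```

```text
[ 0.52248153  0.30699762 -1.72290224] [[0.1, -0.5], [-0.2, 0.4], [-0.0, -0.4], [0.1, 0.5]]
[[276.2, 271.6], [307.9, 296.4], [299.1, 258.5], [331.1, 281.1]] handle top [[257.8959918  226.49298068]] [[302.04583404 246.26883369]]
[ 0.57386361 -0.22831246  1.5586654 ] [[0.3, -0.3], [-0.1, -0.4], [-0.5, 0.8], [0.2, -0.0]]
[[421.9, 231.8], [421.4, 185.7], [437.0, 208.0], [407.8, 238.3], [407.4, 192.6], [436.6, 238.9], [435.9, 193.2]] [[418.7, 138.9], [377.7, 128.3], [404.9, 122.2], [414.2, 201.3], [371.4, 186.3], [428.5, 189.2], [386.8, 175.5]]
jar [0.52907093 0.45128299 0.04      ]
bottle [0.68283379 0.27766365 0.04      ]
book [0.47780038 0.10997001 0.04      ]
red [ 0.48940242 -0.05303108  0.04      ]
pink [0.62929198 0.40709994 0.04      ]
```

```bash
python3 -m crank '[[0.1,0.05,0.16,0,1],[0.1,0.05,0.16,0,1],[0.1,0.05,0.16,0,1],[0.1,0.05,0.16,0,1],[0.1,0.05,0.16,0,1],[0.1,0.05,0.16,0,1],[0.1,0.05,0.16,0,1],[0.1,0.05,0.16,0,1]]'
python3 -m crank '[[0.08,0.18,0,0.091,1],[0.08,0.18,0,0.091,1],[0.08,0.18,0,0.091,1],[0.08,0.18,0,0.091,1],[0.08,0.18,0,0.091,1],[0.08,0.18,0,0.091,1],[0.08,0.18,0,0.091,1],[0.08,0.18,0,0.091,1]]'
python3 -m crank '[[0.02,0.19,-0.03,0.091,1],[0.02,0.19,-0.03,0.091,1],[0.02,0.19,-0.03,0.091,1],[0.02,0.19,-0.03,0.091,1],[0.02,0.19,-0.03,0.091,1],[0.02,0.19,-0.03,0.091,1],[0.02,0.19,-0.03,0.091,1],[0.02,0.19,-0.03,0.091,1]]'
```

```text
clock: 0.77
tcp_pos: [0.3425, -0.5691, 0.4886]
orientation: [-3.112, -0.427, 0.0]
contact_force: [0.2, -1.2, -0.8]
grip_width: 0.0851
gripper_force: 0.0
clock: 1.43
tcp_pos: [0.4701, -0.2801, 0.4871]
orientation: [-2.863, -1.292, 0.001]
contact_force: [0.0, -0.1, 0.0]
grip_width: 0.0853
gripper_force: 0.0
clock: 2.1
tcp_pos: [0.5014, 0.0237, 0.4389]
orientation: [2.383, 2.047, -0.001]
contact_force: [0.2, -0.7, -0.7]
grip_width: 0.0857
gripper_force: 0.0
```

```bash
python3 -m crank '[[0.02,0.19,-0.06,0,1],[0.02,0.19,-0.06,0,1],[0.02,0.19,-0.06,0,1],[0.02,0.19,-0.06,0,1],[0,0,0,0,1],[0,0,0,0,1]]'
python3 - <<'E'
from bench import r
from h import *
import cv2
c=r.camera_model("wrist");f=r.grab_frame("wrist");cv2.imwrite("pics/w1.png",f)
np.savez("w1.npz",**c);p=[.5225,.307,-1.7229]
print(c,proj(c,W(p,[(.035,.056,.04),(.035,-.056,.04),(-.035,.056,.04),(-.035,-.056,.04),(0,0,.126),(0,.033,.068),(0,-.033,.068)])).round().tolist())
E
```

```text
clock: 2.6
tcp_pos: [0.5167, 0.1764, 0.39]
orientation: [-2.379, -2.049, 0.003]
contact_force: [0.2, -1.1, 0.4]
grip_width: 0.0853
gripper_force: 0.0
{'fx': 290.2763280313362, 'fy': 290.2763280313362, 'cx': 314.51804759282106, 'cy': 202.553602637173, 'R': array([[ 0.9887983 , -0.14923071, -0.00284818],
       [-0.1425148 , -0.94962589,  0.27910606],
       [-0.04435591, -0.27557369, -0.96025606]]), 't': array([-0.48430325,  0.16024416,  0.60340428])} [[341.0, 103.0], [271.0, 102.0], [342.0, 55.0], [269.0, 54.0], [304.0, 70.0], [328.0, 77.0], [283.0, 77.0]]
```

View pics/w1.png

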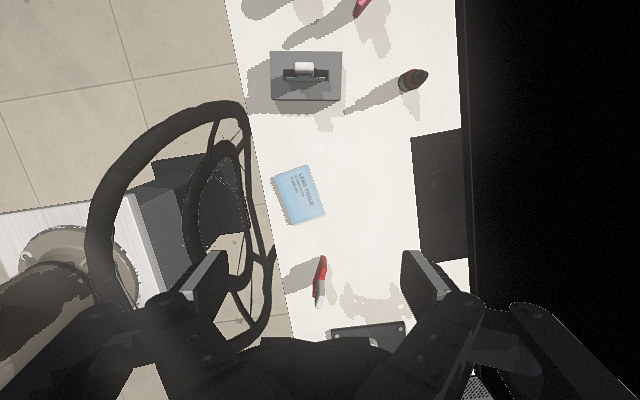

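```bash
python3 - <<'E'
import cv2
f=cv2.imread("pics/w1.png");cv2.imwrite("pics/w1c.png",cv2.resize(f[45:110,262:352],None,fx=8,fy=8,interpolation=cv2.INTER_CUBIC))
E
```

```text
(no output)
```

View pics/w1c.png

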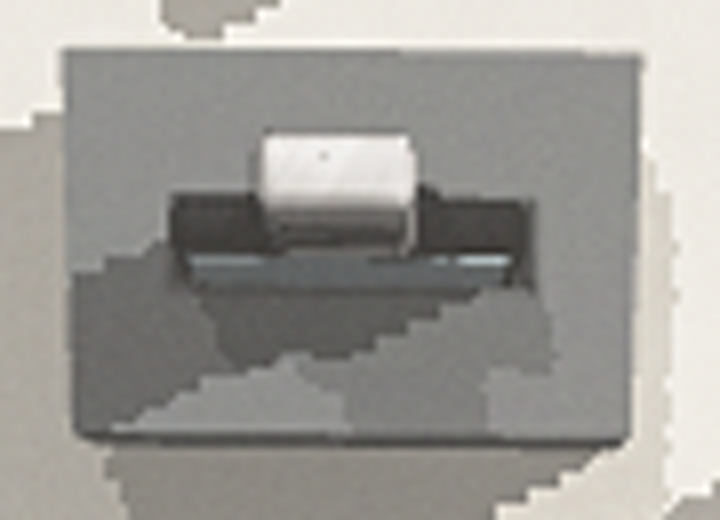

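```bash
python3 -m crank '[[0.006,0.133,-0.1,0,1],[0.006,0.133,-0.1,0,1],[0.006,0.133,-0.1,0,1],[0.006,0.133,-0.1,0,1],[0.006,0.133,-0.1,0,1],[0,0,0,0,1],[0,0,0,0,1],[0,0,0,0,1]]'
python3 - <<'E'
from bench import r
from h import *
import cv2
c=r.camera_model("wrist");f=r.grab_frame("wrist");cv2.imwrite("pics/w2.png",f)
np.savez("w2.npz",**c);p=[.5225,.307,-1.7229]
print(r.get_obs()["tcp_pos"],-c["R"].T@c["t"],proj(c,W(p,[(.035,.056,.04),(.035,-.056,.04),(-.035,.056,.04),(-.035,-.056,.04),(0,0,.126)])).round().tolist())
E
```

```text
clock: 3.32
tcp_pos: [0.525, 0.3051, 0.2918]
orientation: [2.388, 2.04, 0.0]
contact_force: [-0.4, 1.0, 0.6]
grip_width: 0.0852
gripper_force: 0.0
[0.52524922 0.30499881 0.2923058 ] [0.53677478 0.37493806 0.43514186] [[352.0, 195.0], [272.0, 195.0], [353.0, 144.0], [270.0, 145.0], [311.0, 184.0]]
```

View pics/w2.png

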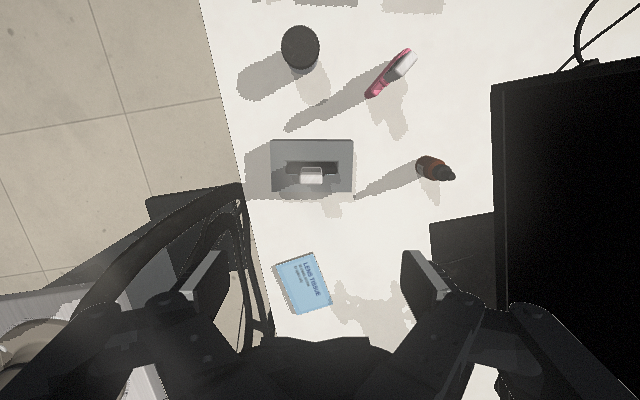

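```bash
python3 - <<'E'
import cv2
f=cv2.imread("pics/w2.png");cv2.imwrite("pics/w2c.png",cv2.resize(f[132:202,262:362],None,fx=8,fy=8,interpolation=cv2.INTER_CUBIC))
E
```

```text
(no output)
```

View pics/w2c.png

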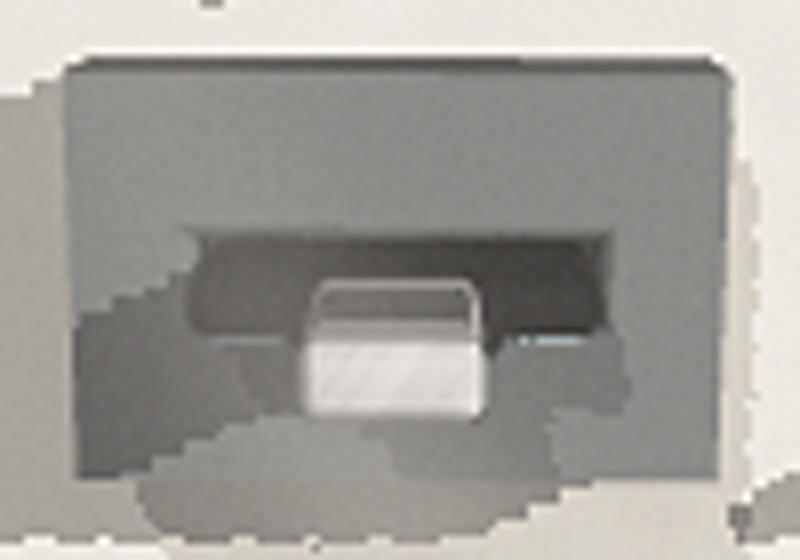

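```bash
cat > fb.py <<'E'
from bench import r
from h import *
T=r.camera_model("top");w1=dict(np.load("w1.npz"));w2=dict(np.load("w2.npz"))
A=[(-.035,-.056,.04),(-.035,.056,.04),(.035,-.056,.04),(.035,.056,.04)];H=[(0,0,.126)]
o1=[(w1,A,[(269.75,51.5),(342,52),(271,99.4),(341,100)])]
o2=[(w2,A,[(270.25,140.75),(353.2,141),(271.5,191.75),(352,191.75)])]
t=[(T,[A[1],A[0],A[3],A[2]],[(254,211),(248.4,242.6),(274.3,214.2),(268.4,245.8)])]
for o in(t,o1,o2,o1+o2,t+o1+o2):
    p,f=fit(o,[.52,.307,-1.72]);print(p.round(4),f.round(1).tolist())
for o,u in((w1,(304.2,65.5)),(w2,(311.25,179.1))): print("handle",ray(o,u,.126))
E
python3 fb.py
```

```text
[ 0.5225  0.307  -1.7229] [[0.1, -0.5], [-0.2, 0.4], [-0.0, -0.4], [0.1, 0.5]]
[ 0.5232  0.311  -1.7276] [[-0.3, -0.1], [0.3, -0.1], [0.1, 0.2], [-0.1, 0.1]]
[ 0.5233  0.312  -1.7303] [[-0.5, 0.0], [0.5, -0.0], [0.3, -0.1], [-0.3, 0.1]]
[ 0.5233  0.3115 -1.729 ] [[-0.3, -0.6], [0.4, -0.4], [0.0, -0.2], [-0.2, -0.2], [-0.5, 0.5], [0.4, 0.3], [0.4, 0.3], [-0.3, 0.3]]
[ 0.5232  0.3112 -1.7287] [[-1.0, -0.7], [-1.5, 0.1], [-1.2, -0.5], [-1.2, 0.3], [-0.3, -0.4], [0.3, -0.2], [0.0, -0.0], [-0.2, -0.0], [-0.5, 0.7], [0.4, 0.5], [0.4, 0.5], [-0.3, 0.5]]
handle [0.52392339 0.31261539 0.126     ]
handle [0.52359368 0.31266767 0.126     ]
```

```bash
python3 -m crank '[[-0.0065,0.038,-0.1,0,1],[0,0,-0.19,0,1],[0,0,-0.19,0,1],[0,0,-0.19,0,1],[0,0,-0.19,0,1],[0,0,-0.17,0,1],[0,0,0,0,1],[0,0,0,0,1]]'
python3 -m crank '[[0,0,0,0,-1],[0,0,0,0,-1],[0,0,0,0,-1],[0,0,0,0,-1],[0,0,0,0,-1],[0,0,0,0,-1],[0,0,0,0,-1],[0,0,0,0,-1]]' 20
python3 -m crank '[[0,0,0,0,-1],[0,0,0,0,-1],[0,0,0,0,-1],[0,0,0,0,-1]]'
```

```text
clock: 4.03
tcp_pos: [0.5231, 0.3127, 0.0854]
orientation: [2.388, 2.04, -0.003]
contact_force: [-0.3, 0.6, -0.1]
grip_width: 0.0856
gripper_force: 0.0
clock: 4.7
tcp_pos: [0.5231, 0.315, 0.0864]
orientation: [2.386, 2.043, 0.002]
contact_force: [-1.5, -0.8, 6.7]
grip_width: 0.0257
gripper_force: 27.7
clock: 5.03
tcp_pos: [0.5231, 0.315, 0.0864]
orientation: [2.386, 2.043, 0.002]
contact_force: [-0.0, -1.3, 6.7]
grip_width: 0.0251
gripper_force: 27.7
```

```bash
python3 -m crank '[[0,0,0.03,0,-1],[0,0,0.03,0,-1],[0,0,0.03,0,-1],[0,0,0,0,-1],[0,0,0,0,-1]]'
python3 -m crank '[[0.0024,0.0148,0,0,-1],[0.0024,0.0148,0,0,-1],[0.0024,0.0148,0,0,-1],[0.0024,0.0148,0,0,-1],[0,0,0,0,-1]]'
```

```text
clock: 5.45
tcp_pos: [0.5228, 0.3146, 0.1038]
orientation: [2.386, 2.043, 0.001]
contact_force: [0.2, -0.4, -1.3]
grip_width: 0.0257
gripper_force: 26.9
clock: 5.87
tcp_pos: [0.5242, 0.3263, 0.1027]
orientation: [2.386, 2.044, -0.002]
contact_force: [-0.7, -2.8, -1.5]
grip_width: 0.0254
gripper_force: 26.7
```

```bash
python3 -m crank '[[0.0024,0.0148,0,0,-1],[0.0024,0.0148,0,0,-1],[0.0024,0.0148,0,0,-1],[0.0024,0.0148,0,0,-1],[0,0,0,0,-1]]'
python3 -m crank '[[0,0,0,0,-1],[0,0,0,0,-1],[0,0,0,0,-1]]' 70
python3 - <<'E'
from bench import r
import cv2
c=r.camera_model("wrist");f=r.grab_frame("wrist");s=r.grab_frame("scene")
import numpy as np
a=cv2.resize(f[100:400,120:520],None,fx=2,fy=2)[:600,:800]; b=cv2.resize(s[225:315,260:345],(400,424),interpolation=cv2.INTER_CUBIC)
a[:424,:400]=b
cv2.imwrite("pics/w3.png",a)
E
```

```text
clock: 6.28
tcp_pos: [0.5264, 0.339, 0.1034]
orientation: [-2.385, -2.044, -0.001]
contact_force: [-0.4, -2.7, -1.3]
grip_width: 0.0257
gripper_force: 26.9
clock: 6.53
tcp_pos: [0.5265, 0.3388, 0.1036]
orientation: [-2.386, -2.043, -0.002]
contact_force: [-0.0, -1.6, -1.0]
grip_width: 0.025
gripper_force: 68.8
```

View pics/w3.png

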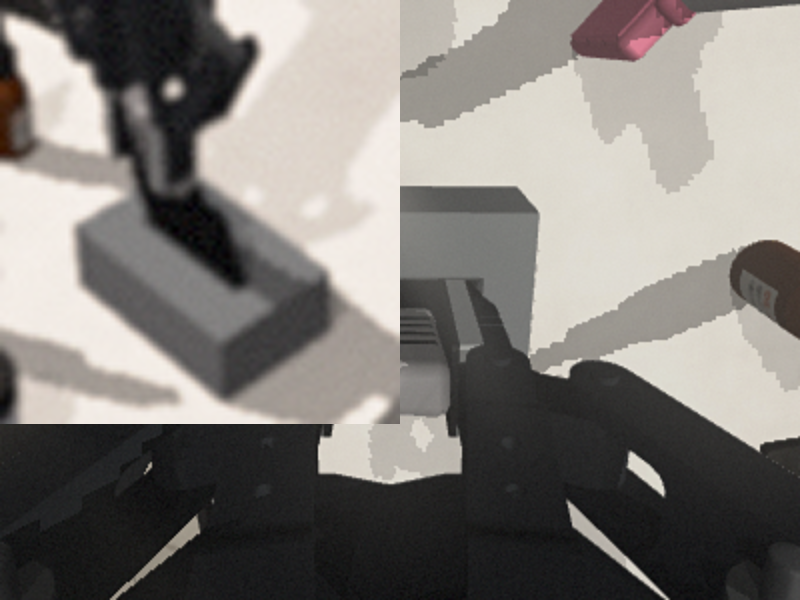

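```bash
python3 -m crank '[[0,0,0.03,0,-1],[0,0,0.05,0,-1],[0,0,0.1,0,-1],[0,0,0.12,0,-1],[0,0,0.12,0,-1],[0,0,0.12,0,-1],[0,0,0.1,0,-1],[0,0,0.05,0,-1]]'
python3 -m crank '[[0,0,0,0,-1],[0,0,0,0,-1],[0,0,0,0,-1]]'
```

```text
clock: 7.3
tcp_pos: [0.5274, 0.3401, 0.2458]
orientation: [2.386, 2.044, 0.01]
contact_force: [0.5, 0.8, -1.2]
grip_width: 0.0251
gripper_force: 68.8
clock: 7.55
tcp_pos: [0.5259, 0.3377, 0.24]
orientation: [-2.386, -2.043, 0.003]
contact_force: [-0.4, -0.6, -1.6]
grip_width: 0.0252
gripper_force: 68.8
```

```bash
python3 -m crank '[[0.018,-0.05,0,0.013,-1],[0.018,-0.1,0,0.013,-1],[0.018,-0.12,0,0.013,-1],[0.018,-0.12,0,0.013,-1],[0.018,-0.12,0,0.013,-1],[0.018,-0.12,0,0.013,-1],[0.018,-0.12,0,0.013,-1]]'
python3 -m crank '[[0.018,-0.12,-0.03,0.013,-1],[0.018,-0.12,-0.03,0.013,-1],[0.018,-0.12,-0.03,0.013,-1],[0.018,-0.12,-0.03,0.013,-1],[0.018,-0.12,-0.03,0.013,-1],[0.018,-0.09,-0.02,0.013,-1],[0.018,-0.05,-0.01,0.013,-1],[0,0,0,0,-1]]'
python3 -m crank '[[0,0,0,0,-1],[0,0,0,0,-1],[0,0,0,0,-1],[0,0,0,0,-1]]'
python3 - <<'E'
from bench import r
from h import *
import cv2
q=[.5739,-.2283,1.5587]; s=r.grab_frame("scene");t=r.grab_frame("top");w=r.grab_frame("wrist")
S=r.camera_model("scene");T=r.camera_model("top")
cv2.imwrite("pics/s4.png",s);cv2.imwrite("pics/t4.png",t);cv2.imwrite("pics/w4.png",w)
o=r.get_obs();print(o["tcp_pos"],o["orientation"])
P=o["tcp_pos"]+[0,0,.0187]; f=np.array([-.0121,-.9999,0]);y=np.array([.9999,-.0121,0])
for th in(10,16,22):
    a=np.radians(th);X=f*np.cos(a)+np.array([0,0,np.sin(a)]);Z=-f*np.sin(a)+np.array([0,0,np.cos(a)])
    pts=[P-Z*.093+y*s_*.033-X*.005 for s_ in(1,-1)]+[P-Z*.037+y*s_*.033-X*.005 for s_ in(1,-1)]
    print(th,"bottom +y,-y, top +y,-y",proj(S,pts).round(1).tolist(),proj(T,pts).round(1).tolist())
a=cv2.resize(s[100:250,330:480],(600,600),interpolation=cv2.INTER_CUBIC)
b=cv2.resize(t[170:270,280:330],(200,400),interpolation=cv2.INTER_CUBIC);c=cv2.resize(w,(200,125))
o=np.zeros((600,800,3),np.uint8);o[:,:600]=a;o[:400,600:]=b;o[400:525,600:]=c;cv2.imwrite("pics/c4.png",o)
E
```

```text
clock: 8.13
tcp_pos: [0.5509, 0.1866, 0.2395]
orientation: [-2.31, -2.127, 0.004]
contact_force: [0.0, 0.9, -0.8]
grip_width: 0.0251
gripper_force: 68.8
clock: 8.8
tcp_pos: [0.5763, 0.0363, 0.2029]
orientation: [-2.238, -2.203, 0.006]
contact_force: [0.6, 1.4, -2.0]
grip_width: 0.025
gripper_force: 68.8
clock: 9.13
tcp_pos: [0.5766, 0.0417, 0.2054]
orientation: [-2.232, -2.211, -0.001]
contact_force: [-0.5, 0.5, -1.4]
grip_width: 0.025
gripper_force: 68.8
[0.57674751 0.04090318 0.20546811] [2.23302119e+00 2.20959523e+00 4.23991099e-04]
10 bottom +y,-y, top +y,-y [[343.3, 184.6], [363.2, 191.8], [341.6, 167.9], [362.0, 174.8]] [[344.5, 200.2], [344.2, 220.6], [342.4, 197.8], [342.1, 219.0]]
16 bottom +y,-y, top +y,-y [[345.4, 182.7], [365.2, 189.9], [342.5, 167.3], [362.9, 174.2]] [[347.5, 200.2], [347.2, 220.6], [343.7, 197.8], [343.4, 219.0]]
22 bottom +y,-y, top +y,-y [[347.4, 180.7], [367.2, 187.7], [343.3, 166.5], [363.7, 173.4]] [[350.4, 200.1], [350.2, 220.6], [344.9, 197.8], [344.6, 219.0]]
```

View pics/c4.png

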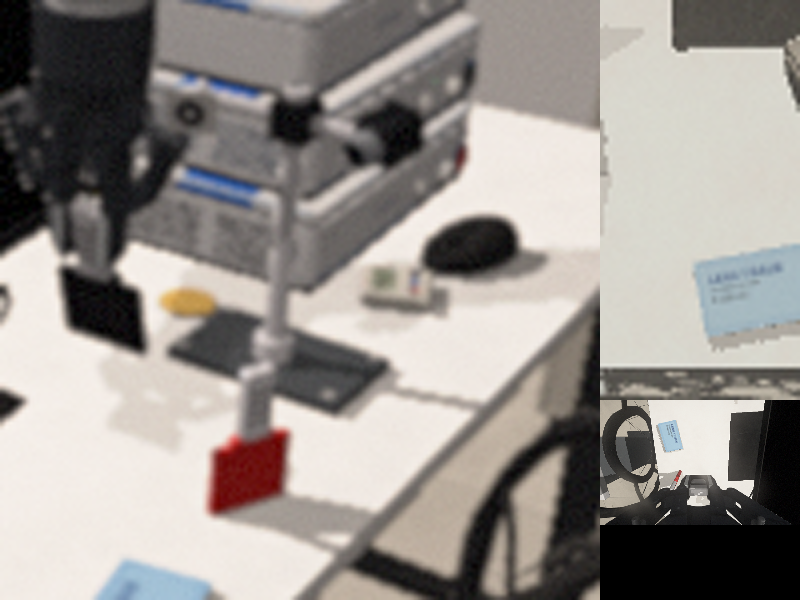

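```bash
python3 - <<'E'
import cv2,numpy as np
s=cv2.cvtColor(cv2.imread("pics/s4.png"),cv2.COLOR_BGR2GRAY).astype(float)
def cross(v,x,up): # subpixel crossing of 110
    for i in range(len(v)-1):
        if (v[i]>110)!=(v[i+1]>110): return x[i]+(v[i]-110)/(v[i]-v[i+1])
for nm,rows,cols in(("left",range(171,182),range(338,352)),("right",range(176,187),range(375,357,-1))):
    pts=[]
    for y in rows:
        X=list(cols);c=None;v=s[y,X]
        for i in range(len(X)-1):
            if v[i]>110>=v[i+1]: c=X[i]+(X[i+1]-X[i])*(v[i]-110)/(v[i]-v[i+1]);break
        if c: pts.append((y,c))
    p=np.array(pts);k=np.polyfit(p[:,0],p[:,1],1);print(nm,k[0].round(3),"x at 175/185",np.polyval(k,[175,185]).round(2),np.abs(p[:,1]-np.polyval(k,p[:,0])).max().round(2))
pts=[]
for x in range(349,366):
    for y in range(196,178,-1):
        if s[y,x]>110>=s[y-1,x]: pts.append((x,y-(s[y,x]-110)/(s[y,x]-s[y-1,x])));break
p=np.array(pts);k=np.polyfit(p[:,0],p[:,1],1);print("bottom slope",k[0],"y at 347,366",np.polyval(k,[347,366]),np.abs(p[:,1]-np.polyval(k,p[:,0])).max())
pts=[]
for x in list(range(346,349))+list(range(361,364)):
    col=s[160:182,x]; print(x,col.astype(int).tolist())
E
```

```text
left 0.171 x at 175/185 [345.72 347.43] 0.2
right 0.14 x at 175/185 [364.43 365.83] 0.12
bottom slope 0.3605701073191041 y at 347,366 [181.43518821 188.28602024] 0.2754501369426521
346 [37, 36, 56, 114, 172, 182, 124, 49, 22, 29, 37, 41, 51, 64, 81, 95, 101, 109, 122, 130, 146, 171]
347 [28, 28, 66, 139, 203, 202, 135, 53, 17, 1, 14, 17, 12, 21, 22, 22, 35, 44, 52, 61, 75, 107]
348 [53, 53, 79, 148, 200, 201, 144, 74, 29, 15, 11, 7, 10, 10, 14, 3, 11, 16, 14, 13, 23, 55]
361 [89, 119, 148, 184, 221, 237, 240, 240, 234, 218, 182, 112, 40, 12, 9, 11, 14, 5, 20, 15, 15, 11]
362 [139, 192, 215, 230, 237, 240, 239, 239, 239, 238, 214, 141, 63, 13, 8, 4, 16, 11, 4, 4, 11, 14]
363 [160, 228, 239, 238, 238, 239, 238, 238, 240, 241, 231, 172, 94, 30, 17, 19, 20, 14, 10, 5, 13, 6]
```

```bash
python3 -m crank '[[0,0,0,0,-1],[0,0,0,0,-1],[0,0,0,0,-1],[0,0,0,0,-1],[0,0,0,0,-1],[0,0,0,0,-1]]' && python3 - <<'E'
from bench import r
import numpy as np
from h import *
o=r.get_obs();print(o["tcp_pos"],abs(o["qvel"]).max())
# estimated judged quantities, stand frame
q=np.array([.5739,-.2283]);ex=np.array([.0121,.9999]);ey=np.array([-.9999,.0121])
psi=2*np.arctan2(o["orientation"][1],o["orientation"][0])-np.pi;a=np.radians(15.2)
f=np.array([np.cos(psi),np.sin(psi)]);f=f if f@ex<0 else -f
th=2*np.arctan2(o["orientation"][1],o["orientation"][0])-np.pi/2; f=np.array([np.sin(th),-np.cos(th)])
X=np.r_[f*np.cos(a),np.sin(a)];Z=np.r_[-f*np.sin(a),np.cos(a)]
G=o["tcp_pos"]+[0,0,.0187]-Z*.065+X*.006
g=np.array([(G[:2]-q)@ex,(G[:2]-q)@ey,G[2]]);R=lambda v:np.array([v[:2]@ex,v[:2]@ey,v[2]])
h=np.array([.03,0,.22])-g; Xs,Zs=R(X),R(Z);print("glass",g,"halfway in glass",h@Xs,h@np.cross(Zs,Xs),h@Zs)
l=np.array([.243-.03,-.07,-.057]);l/=np.linalg.norm(l);d=g-[.03,.07,.22];print("LOS",d@l,d-l*(d@l))
E
```

```text
clock: 9.78
tcp_pos: [0.5768, 0.0402, 0.2053]
orientation: [2.234, 2.208, -0.0]
contact_force: [-0.3, 0.4, -0.3]
grip_width: 0.025
gripper_force: 68.8
[0.57681536 0.04015127 0.20529259] 0.0020628185392118537
glass [0.24562792 0.0003235  0.16283965] halfway in glass 0.22306585889127775 0.0002319300141943579 -0.0013731464059355868
LOS 0.23370078622428886 [0.00045389 0.00103796 0.00042144]
```

Every estimated value sits near the middle of its tolerance, and the arm is at rest, so I'm handing in.

```bash
python3 -c "
from bench import r
print(r.hand_in())"
```

```text
the job is handed in; nothing more can be done
None
```

The job is handed in with the mirror still gripped and at rest, leaning back about 15°; by my estimate the glass centre is 234 mm from the lens, about 1 mm off the line of sight, with its normal within about 2 mm of the halfway point (verdict not shown).

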